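Shim a ceramic sample tile in its nest and hold it flush

ROBOT

A 6-joint arm with a two-finger parallel gripper is mounted at the origin on a cart in front of the work surface, level with it; the furniture and walls round the work are solid. World frame = base frame: x ahead of the robot, y to its left, z up, the work surface at z = 0. Lengths are in m, angles in rad, forces in N, time in s.
With the tool pointing down it reaches from about 0.25 to 0.775 m from the base axis. Payload 4 kg.
Tool frame: the origin (TCP) lies midway between the tips of the shut fingers; the grasp point (between the pads) lies 19 mm behind it; z points along the fingers, y is the line along which they close (so a half turn about z gives the same grasp; the last joint's range is limited). The gripper opens to 94 mm and grips with 3 to 60 N. Pads are 16 mm wide; open, the fingers measure 119 mm over their backs; the gripper's body (75 mm by 177 mm) begins 78 mm behind the grasp point.
Start: joints at [-1.264, 0.087, 1.371, -0, 1.684, -0.103], TCP at [0.219, -0.504, 0.206] pointing down, gripper open.
Joint ranges: [-3.1, 3.1], [-0.76, 2.03], [0.27, 2.55], [-1.08, 4.22], [0.17, 2.65], [-2.57, 2.57]. Speed limits (rad/s): [2.79, 2.79, 3.14, 3.14, 3.14, 3.14].

INTERFACE

Orientations are given as [roll, pitch, yaw] about the fixed x, y, z axes, in that order (R = Rz(yaw) Ry(pitch) Rx(roll)).
In Python, from bench import sensors, eyes, job gives the robot as it stands.
- The arm moves only by the tool arm_command, never from a script. Its argument "series" is a list of rows, each a list of 7 numbers: the opening, from 0 (shut) to 1 (fully open), then the shift along the tool's x, y, z in cm, then the turn, a rotation vector about the tool's x, y, z in rad. In form: [[fingers, dx, dy, dz, wx, wy, wz], ...]. A call has 1 to 20 rows; each row shifts and turns the commanded pose from where the row before left it, along the tool's axes as they then stand; what a row does not reach is not made up. A row lasts 1/10 s, in which the tool goes at most 50 mm and 8.59 degrees, less where a joint would pass 70% of its speed; a pose out of reach is approached as far as the arm can. A call with a gripper value outside its range is refused whole. The fingers move at their own pace and stop on an object; the grip force is fixed at half the most. Time passes only in rows, so rows that do not move let the fingers close. It gives the time, the measured TCP pose, the force and the opening at its end, in the units of the state.
- sensors.get_obs(): the state, without advancing time (a new reading comes with each control period).
- eyes.snapshot(name): name is "scene" or "top" or "wrist"; returns the picture (384x512x3 uint8, blue, green, red); there is no depth.
- eyes.get_calibration(name): a dict with "mtx" (3x3 intrinsics, pixels), "k1" (the pictures are not rectified: a ray, as slopes to the right and down, at radius r is drawn at 1 + k1 r^2 times it, then the intrinsics apply), "R" (3x3) and "t" (3): a world point X has camera coordinates R X + t. Camera axes: x right, y down, z forward; pixel columns grow to the right and rows downward; lengths in m; the calibration is good to about 2 mm. A picture is of the moment at which its call begins: read the wrist's pose just before it. get_calibration takes no time and is no camera call; for the wrist camera it gives the pose at the moment of the call.
- job.close_job(): hands the job in, once; it reports no verdict.
The state is a dict: "time": time; "joint_positions": joint angles; "qvel": joint speeds; "joint_torque": joint torques, N m; "tool_pos": TCP position; "ee_rot": TCP orientation; "wrist_force": force on the tool from outside, world axes, zero at the start; "wrist_torque": the same for the moment, N m; "width": finger opening in m.
Only numpy, scipy, OpenCV 4.12 (cv2) and the standard library are available. Lean on these libraries where they do the work, as an engineer would, in place of code of your own. Each camera call takes 0.05 s, during which the arm holds its last target. There are 200 camera calls.

TASK

The two measuring nests each hold a ceramic tile on a sprung platen, but only one has a gap beside its tile wide enough for the grey spacer blocks: stand the two spacers upright on the floor of that gap, one by one, one in each half of its length, and let go of them. Then press that same tile down with the fingers until it is fully down, flush with the nest's rim, and finish while still holding it pressed there. Leave the other nest with its tile and everything else on the table as they are.

Things in the scene. Friction and masses are not known exactly. Their poses are not given: they have to be found in the camera images.
- nest_a: Fixed grey metal tray, 81 (own x) by 104 mm (own y), same as nest_b. Origin: centre of its underside on the worktop, z up. Rim 22 mm high, walls 9 mm, inside 63 by 86 mm (x -31.5 to 31.5, y -43 to 43), floor 8 mm above the worktop. Its tile lies on a sprung platen (x -23 to 23, y -34 to 18 mm) against the -y wall. 
- nest_b: Fixed grey metal tray, 81 (own x) by 104 mm (own y), same as nest_a. Origin: centre of its underside on the worktop, z up. Rim 22 mm high, walls 9 mm, inside 63 by 86 mm (x -31.5 to 31.5, y -43 to 43), floor 8 mm above the worktop. Its tile lies on a sprung platen (x -23 to 23, y -34 to 18 mm) against the -y wall. 
- gap_a (a point): Middle of the gap in nest_a between tile_a and the +y wall, on the nest floor (8 mm above the worktop, at y = +35 mm in the nest's frame; axes as the nest's): 63 mm long along x, 15 to 16 mm wide along y, open to the top; wide enough for the spacers, which stick out of it.
- gap_b (a point): The same in nest_b (at y = +39.5 mm): its tile is larger, so the gap is only 6 to 7 mm wide, too narrow for a spacer.
- tile_a_top (a point): Centre of the top face of the white ceramic tile in nest_a: 60 mm along x, 70 mm along y, 12 mm thick, loose on the platen, square to the nest (axes as the nest's). Unpressed its top is 27 mm above the worktop, 5 mm proud of the rim.
- tile_b_top (a point): Centre of the top face of the white ceramic tile in nest_b: 60 mm along x, 79 mm along y, 12 mm thick; its top too is 5 mm proud of the rim.
- platen_a (a joint): How far nest_a's platen, and with it tile_a, is pressed down: 0 m up, 0.005 m on its stop, where the tile's top is flush with the rim (22 mm above the worktop). A spring pushes back: on the tile it takes about 3.5 N to start and 8.5 N to reach the stop.
- platen_b (a joint): The same for nest_b.
- spacer_1_mid (a point): Grey plastic spacer block standing upright behind the nests: 20 mm along its own x, 12 mm thick along its own y, 46 mm tall along z; about 40 g; the other spacer is identical. This point is its centre, 23 mm above its underside.
- spacer_2_mid (a point): Grey plastic spacer block standing upright behind the nests: 20 mm along its own x, 12 mm thick along its own y, 46 mm tall along z; about 40 g; the other spacer is identical. This point is its centre, 23 mm above its underside.
- weight: Bystander: brass 200 g calibration weight, 29 mm across, 50 mm tall, standing between the nests. Origin at the centre of its underside.
- vial: Bystander: glass sample vial with screw cap, 21 mm across, 50 mm tall, standing far left. Origin at the centre of its underside.
- dropper: Bystander: brown dropper bottle, 33 mm across, 94 mm tall, standing far right. Origin at the centre of its underside.
- timer: Bystander: flat white bench timer, 62x62x18 mm, at the left. Origin at the centre of its underside.
Mind the look-alikes: they are no part of the job. Leave any pink look-alike of the part that bears tile_a_top alone. Leave any brown look-alike of the part that bears spacer_2_mid alone.

How it is judged:
On the way, in this order (a step that is already met when the one before it is completed fails the run):
1. one spacer stands released in the wide gap (((z of spacer_1_mid in the frame of nest_a between 0.0265 and 0.0345 m and y of spacer_1_mid in the frame of nest_a between 0.025 and 0.045 m and x of spacer_1_mid in the frame of nest_a between -0.032 and 0.032 m and angle between spacer_1_mid's own z axis and vertical below 0.15 rad and contact force between the fingers and spacer_1 below 0.5 N) or (z of spacer_2_mid in the frame of nest_a between 0.0265 and 0.0345 m and y of spacer_2_mid in the frame of nest_a between 0.025 and 0.045 m and x of spacer_2_mid in the frame of nest_a between -0.032 and 0.032 m and angle between spacer_2_mid's own z axis and vertical below 0.15 rad and contact force between the fingers and spacer_2 below 0.5 N))), for 0.2 s.
2. both spacers stand released in the wide gap, one in each half of its length (z of spacer_1_mid in the frame of nest_a between 0.0265 and 0.0345 m and y of spacer_1_mid in the frame of nest_a between 0.025 and 0.045 m and x of spacer_1_mid in the frame of nest_a between -0.032 and 0.032 m and angle between each of spacer_1_mid, spacer_2_mid's own z axis and vertical below 0.15 rad and z of spacer_2_mid in the frame of nest_a between 0.0265 and 0.0345 m and y of spacer_2_mid in the frame of nest_a between 0.025 and 0.045 m and x of spacer_2_mid in the frame of nest_a between -0.032 and 0.032 m and ((x of spacer_1_mid in the frame of nest_a above 0.005 m and x of spacer_2_mid in the frame of nest_a below -0.005 m) or (x of spacer_2_mid in the frame of nest_a above 0.005 m and x of spacer_1_mid in the frame of nest_a below -0.005 m)) and contact force between the fingers and spacer_1 below 0.5 N and contact force between the fingers and spacer_2 below 0.5 N), for 0.2 s.
3. the tile beside them is pressed down flush with the rim (value of joint platen_a above 0.004 m and contact force between the fingers and tile_a above 3 N), for 0.2 s.
At the end, for the whole second after the job is handed in: Both spacers stand upright (0.15 rad) on the floor of nest_a's gap (3.5 mm), one in each half of its length (5 mm or more from the middle); the fingers still press tile_a with over 3 N, its platen within 1 mm of its stop, its top level (0.05 rad) and at most 1.5 mm above the rim (all of step 3 and z of spacer_1_mid in the frame of nest_a between 0.0265 and 0.0345 m and y of spacer_1_mid in the frame of nest_a between 0.025 and 0.045 m and x of spacer_1_mid in the frame of nest_a between -0.032 and 0.032 m and angle between each of spacer_1_mid, spacer_2_mid's own z axis and vertical below 0.15 rad and z of spacer_2_mid in the frame of nest_a between 0.0265 and 0.0345 m and y of spacer_2_mid in the frame of nest_a between 0.025 and 0.045 m and x of spacer_2_mid in the frame of nest_a between -0.032 and 0.032 m and ((x of spacer_1_mid in the frame of nest_a above 0.005 m and x of spacer_2_mid in the frame of nest_a below -0.005 m) or (x of spacer_2_mid in the frame of nest_a above 0.005 m and x of spacer_1_mid in the frame of nest_a below -0.005 m)) and z of tile_a_top in the frame of nest_a below 0.0235 m and angle between tile_a_top's own z axis and vertical below 0.05 rad and value of joint platen_b below 0.002 m); the arm keeps its last pose, push and grip.
It fails at once if the other nest's tile is shifted by more than 6 mm or pressed down by more than 2 mm (distance of tile_b_top from where it was at the start of the episode above 0.006 m or value of joint platen_b above 0.002 m).
It fails at once if a bystander is pushed more than 20 mm from its place (distance of any of weight, vial, dropper, timer from where it was at the start of the episode above 0.02 m).
It also fails if it takes over 67 s, if anything falls off the work surface, if the arm or the gripper's body presses on something with over 40 N, if the wrist force passes 120 N, or if a joint passes its speed limit or range.

## Working session

There is one attempt and no reset: what is moved stays moved. The work goes in short steps, Python scripts to look and compute and a tool call to move; the robot and the scene stay as the last step left them, time stands still between calls to the robot, and variables do not carry over. Pictures are saved under pics/ and viewed, on a budget of 10 in all, crops included, one or two more only if the job needs it, and the job is handed in when it is done.

Besides the shell and the picture viewer there is one more tool, called after "Request:" by a JSON object that holds its "fn" and its "kwargs", one argument or row to a line. arm_command: Moves the arm, as the interface text tells. Its arguments: {"type":"object","properties":{"series":{"type":"array","items":{"type":"array","items":{"type":"number"}}}},"required":["series"]}

```bash
mkdir -p pics; cat > h.py <<'E'
import numpy as np, cv2
from bench import sensors, eyes, job
def px2plane(cal,uv,z):
    M=np.array(cal["mtx"]);R=np.array(cal["R"]);t=np.array(cal["t"]).ravel()
    uv=np.atleast_2d(np.array(uv,float))
    d=np.c_[(uv[:,0]-M[0,2])/M[0,0],(uv[:,1]-M[1,2])/M[1,1]]
    u=d.copy()
    for _ in range(20): u=d/(1+cal["k1"]*(u**2).sum(1,keepdims=True))
    r=np.c_[u,np.ones(len(u))]@R
    c=-R.T@t
    return c+r*((z-c[2])/r[:,2])[:,None]
def w2px(cal,X):
    M=np.array(cal["mtx"]);p=np.atleast_2d(X)@np.array(cal["R"]).T+np.array(cal["t"]).ravel()
    s=p[:,:2]/p[:,2:];s=s*(1+cal["k1"]*(s**2).sum(1,keepdims=True))
    return s*[M[0,0],M[1,1]]+[M[0,2],M[1,2]]
E
python3 - <<'E'
from h import *
o=sensors.get_obs();print(o)
for n in("scene","top"):
    i=eyes.snapshot(n);cv2.imwrite(f"pics/{n}0.png",i);c=eyes.get_calibration(n);print(n,c)
E
```

```text
{'time': 0.0, 'joint_positions': array([-1.26413402e+00,  8.79760115e-02,  1.37223327e+00, -1.77779218e-06,
        1.68357777e+00, -1.03103163e-01]), 'qvel': array([ 5.37211104e-04,  3.33326101e-04, -4.63305745e-04,  9.40898724e-05,
       -1.19060388e-04, -8.53706877e-04]), 'joint_torque': array([ 6.14008623e-04, -3.40179241e+01, -3.02427149e+01,  7.17027392e-02,
        3.27562506e-02, -1.72923042e-04]), 'tool_pos': array([ 0.21894779, -0.50395704,  0.20430333]), 'ee_rot': array([-3.13940972e+00, -2.24091741e-04,  4.09765027e-01]), 'wrist_force': array([-0.02635184,  0.29035679,  0.83592829]), 'wrist_torque': array([-0.07201107,  0.03740123,  0.01774432]), 'width': 0.09397690313469471}
scene {'mtx': array([[485.0019048 ,   0.        , 253.32392985],
       [  0.        , 485.0019048 , 186.96733226],
       [  0.        ,   0.        ,   1.        ]]), 'k1': 0.010418850040498086, 'R': array([[-0.50051565, -0.865646  , -0.01187799],
       [-0.46779576,  0.28197289, -0.83765053],
       [ 0.7284581 , -0.41370073, -0.54607738]]), 't': array([0.33391095, 0.29061248, 0.97337908])}
top {'mtx': array([[472.38497142,   0.        , 259.38665462],
       [  0.        , 472.38497142, 193.64984664],
       [  0.        ,   0.        ,   1.        ]]), 'k1': -0.10755390707645658, 'R': array([[-1.32508960e-02, -9.99911780e-01, -9.19499975e-04],
       [-9.87514323e-01,  1.32309531e-02, -1.56972622e-01],
       [ 1.56970940e-01, -1.17200849e-03, -9.87602527e-01]]), 't': array([0.04156101, 0.55019171, 1.43047632])}
```

View pics/top0.png

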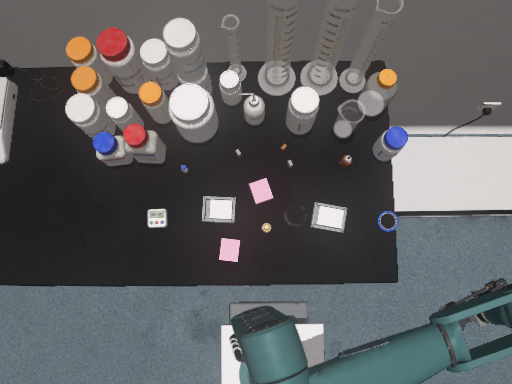

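View pics/scene0.png

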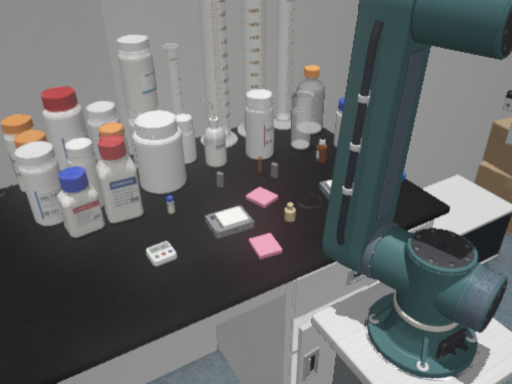

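The top view shows the nests at (219,209) and (329,217). The grey spacers are at (238,153) and (290,163), with a brown look-alike at (284,147). The pink look-alike tiles are at (261,190) and (229,250), and the weight is at (266,228). The scene view agrees. Next is one close crop to tell the nests apart and confirm the spacers.

```bash
python3 - <<'E'
from h import *
i=cv2.imread("pics/top0.png")
a=[cv2.resize(i[y:y+h,x:x+w],(400,300),interpolation=cv2.INTER_CUBIC) for x,y,w,h in((193,190,52,39),(303,198,52,39),(228,138,52,39),(264,138,52,39))]
cv2.imwrite("pics/crop1.png",np.vstack([np.hstack(a[:2]),np.hstack(a[2:])]))
c=eyes.get_calibration("top")
hsv=cv2.cvtColor(i,cv2.COLOR_BGR2HSV)
for n,(x,y,w,h) in dict(L=(193,190,52,39),R=(303,198,54,39)).items():
    for nm,th,z in(("nest",70,.022),("tile",205,.027)):
        m=np.uint8((hsv[y:y+h,x:x+w,2]>th)&(hsv[y:y+h,x:x+w,1]<60))*255
        cs=max(cv2.findContours(m,0,2)[0],key=cv2.contourArea)
        b=cv2.boxPoints(cv2.minAreaRect(cs))+[x,y]
        P=px2plane(c,b,z)[:,:2]
        print(n,nm,P.mean(0).round(4),np.linalg.norm(np.diff(P[:3],axis=0),axis=1).round(4),[np.degrees(np.arctan2(*(P[k+1]-P[k])[::-1])).round(1) for k in(0,1)])
for uv in((238,153),(290,163),(284,147)): print(uv,px2plane(c,uv,.046))
E
```

```text
L nest [0.5066 0.1644] [0.0835 0.1054] [np.float64(-3.3), np.float64(-94.4)]
L tile [0.5066 0.1572] [0.0587 0.0694] [np.float64(-3.4), np.float64(-94.4)]
R nest [ 0.4768 -0.1828] [0.083  0.1078] [np.float64(-11.1), np.float64(-100.3)]
R tile [ 0.4769 -0.1871] [0.0588 0.0778] [np.float64(-11.2), np.float64(-100.3)]
(238, 153) [[0.68131256 0.10011128 0.046     ]]
(290, 163) [[ 0.64675168 -0.06348754  0.046     ]]
(284, 147) [[ 0.69890906 -0.04573749  0.046     ]]
```

View pics/crop1.png

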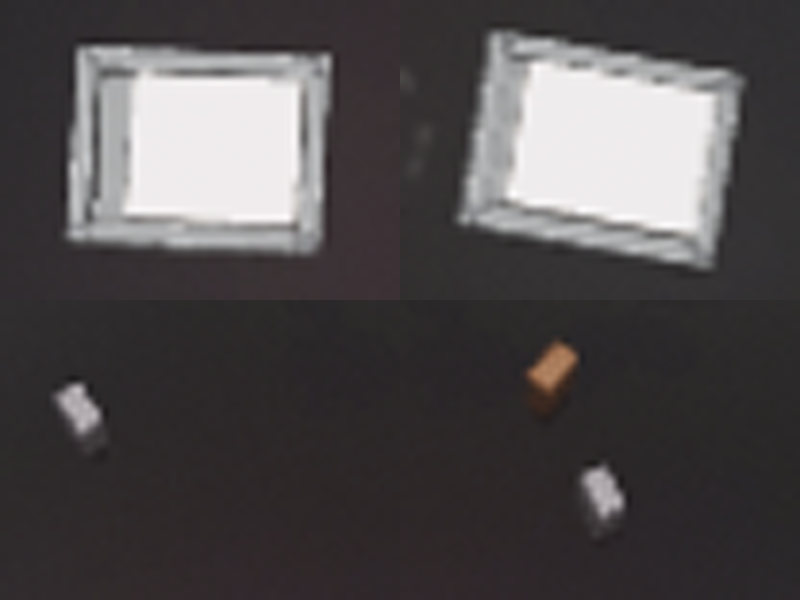

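Nest_a is the left one at (219,209): its gap is wide and faces image-left, which is world +y. The spacers are the two grey blocks, and the brown one is the look-alike. Next I move to where the wrist camera can see well.

```bash
cat >> h.py <<'E'
def plan(x,y,z,yaw):
    from scipy.spatial.transform import Rotation as Ro
    o=sensors.get_obs();R=Ro.from_euler("xyz",o["ee_rot"])
    d=R.inv().apply(np.array([x,y,z])-o["tool_pos"])*100
    w=(R.inv()*Ro.from_euler("xyz",[np.pi,0,yaw])).as_rotvec()
    print("shift cm",d.round(2),"turn",w.round(4),"now",o["tool_pos"].round(4),o["ee_rot"].round(4),"t",round(o["time"],2),"F",o["wrist_force"].round(2),"w",round(o["width"],4))
E
python3 - <<'E'
from h import *
c=eyes.get_calibration("wrist");print(c)
R=np.array(c["R"]);print("cam",-R.T@c["t"],"center",px2plane(c,[[256,192],[0,0],[511,383]],.03))
plan(.56,.02,.30,.41)
E
```

```text
{'mtx': array([[272.22852846,   0.        , 259.93706965],
       [  0.        , 272.22852846, 198.11205849],
       [  0.        ,   0.        ,   1.        ]]), 'k1': -0.05083805513761257, 'R': array([[ 0.39787324, -0.91743664, -0.00262725],
       [-0.88005684, -0.3824684 ,  0.2814567 ],
       [-0.25922353, -0.10967196, -0.95957033]]), 't': array([-0.54877408, -0.02902959,  0.39328074])}
cam [ 0.29474245 -0.47143647  0.38410934] center [[ 0.20483832 -0.50363226  0.03      ]
 [ 0.30268528 -0.12488263  0.03      ]
 [ 0.05562419 -1.08596035  0.03      ]]
shift cm [ 52.16 -34.49  -9.48] turn [-0.002  -0.0002 -0.0002] now [ 0.219  -0.504   0.2044] [-3.1396e+00 -2.0000e-04  4.0980e-01] t 0.1 F [ 1.28 -0.22  0.03] w 0.094
```

Request:
{"fn": "arm_command", "kwargs": {
  "series": [
    [0.6,0,0,-3,0,0,0],
    [0.6,3.8,-2.5,-3,0,0,0],
    [0.6,3.8,-2.5,0,0,0,0],
    [0.6,3.8,-2.5,0,0,0,0],
    [0.6,3.8,-2.5,0,0,0,0],
    [0.6,3.8,-2.5,0,0,0,0],
    [0.6,3.8,-2.5,0,0,0,0],
    [0.6,3.8,-2.5,0,0,0,0],
    [0.6,3.8,-2.5,0,0,0,0],
    [0.6,3.8,-2.5,0,0,0,0],
    [0.6,3.8,-2.5,0,0,0,0],
    [0.6,3.8,-2.5,0,0,0,0],
    [0.6,3.8,-2.5,0,0,0,0],
    [0.6,3.8,-2.5,0,0,0,0],
    [0.6,0,0,0,0,0,0],
    [0.6,0,0,0,0,0,0]
  ]
}}

```text
time: 1.7
tool_pos: [0.5405, -0.012, 0.262]
ee_rot: [-3.141, 0.002, 0.412]
wrist_force: [0.0, -0.9, 0.5]
width: 0.0562
```

```bash
python3 - <<'E'
from h import *
plan(.56,.02,.25,.41)
c=eyes.get_calibration("wrist");i=eyes.snapshot("wrist");cv2.imwrite("pics/w1.png",i)
import pickle;pickle.dump(c,open("pics/w1.pkl","wb"))
for p in((.68,.1,.046),(.647,-.063,.046),(.507,.164,.022)):print(w2px(c,p))
E
```

```text
shift cm [ 3.07 -2.15  1.19] turn [-0.0005  0.0022  0.0019] now [ 0.5405 -0.012   0.262 ] [-3.1411e+00  2.2000e-03  4.1190e-01] t 1.7 F [ 0.02 -0.88  0.52] w 0.0562
[[224.76426194  48.11521841]]
[[323.64947043 122.3029391 ]]
[[146.75340783 147.70880126]]
```

View pics/w1.png

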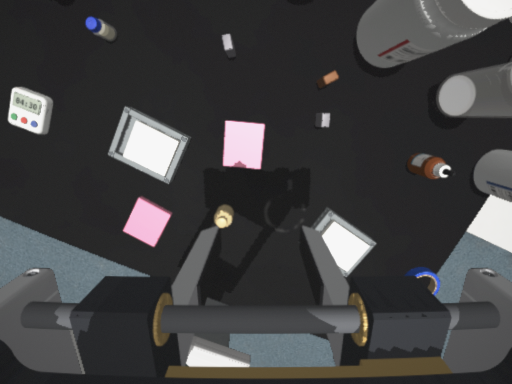

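The wrist view shows the spacers at (228,45) and (323,120), the brown look-alike at (328,79), and nest_a at (149,145) with its gap on the left side. Next I measure these.

```bash
cat >> h.py <<'E'
def rects(i,c,box,th,z,smax=60):
    x,y,w,h=box;hs=cv2.cvtColor(i,cv2.COLOR_BGR2HSV)[y:y+h,x:x+w]
    m=np.uint8((hs[...,2]>th)&(hs[...,1]<smax))*255
    cs=max(cv2.findContours(m,0,2)[0],key=cv2.contourArea)
    P=np.float32(px2plane(c,cs[:,0]+[x,y],z)[:,:2]*1000)
    r=cv2.minAreaRect(P);b=cv2.boxPoints(r);e=np.diff(b[:3],axis=0)
    L=np.linalg.norm(e,axis=1);k=L.argmax()
    return P,r[0],L.round(1),np.degrees(np.arctan2(e[k,1],e[k,0]))%180,cv2.minAreaRect(cs)[0]
E
python3 - <<'E'
from h import *
import pickle
i=cv2.imread("pics/w1.png");c=pickle.load(open("pics/w1.pkl","rb"))
for b,th,z in(((100,100,100,90),70,.022),((100,100,100,90),215,.027)):print(rects(i,c,b,th,z)[1:])
for b in((215,28,30,35),(310,105,28,28)):
    for th in(100,140,170,190):print(b,th,rects(i,c,b,th,.046)[1:])
    print(cv2.cvtColor(i,cv2.COLOR_BGR2GRAY)[b[1]:b[1]+b[3]:2,b[0]:b[0]+b[2]:2])
E
```

```text
((510.6251220703125, 163.6092987060547), array([ 84.7, 107.2], dtype=float32), np.float32(86.1904), (46.90106201171875, 44.39781188964844))
((508.8742370605469, 157.65383911132812), array([60.3, 70.2], dtype=float32), np.float32(86.28676), (49.500003814697266, 48.0))
(215, 28, 30, 35) 100 ((688.5159301757812, 100.39195251464844), array([11.4, 18.8], dtype=float32), np.float32(34.538723), (11.903846740722656, 13.519231796264648))
(215, 28, 30, 35) 140 ((688.6178588867188, 100.47463989257812), array([10.4, 18. ], dtype=float32), np.float32(34.521774), (11.88461685180664, 13.423077583312988))
(215, 28, 30, 35) 170 ((688.633056640625, 100.46903991699219), array([ 8.8, 16.2], dtype=float32), np.float32(34.494957), (11.884614944458008, 13.423076629638672))
(215, 28, 30, 35) 190 ((688.4892578125, 100.223388671875), array([ 8. , 15.1], dtype=float32), np.float32(34.48672), (12.019231796264648, 13.596153259277344))
[[ 39  39  38  40  39  39  39  39  39  41  40  39  39  40  40]
 [ 40  39  39  39  41  39  39  40  40  39  40  40  40  39  40]
 [ 39  41  39  38  39  38  38  42  38  40  40  40  40 
[... 1630 characters left out ...]
8  39  39  38  39  40  39  40  40  39  39  42  41]
 [ 39  39  39  40  39  41  41  40  41  41  41  40  38  40]
 [ 40  39  39  51  58  60 122 114 137 137  62  41  41  41]
 [ 39  39  40  55  59  60 152 205 196 184  71  40  40  40]
 [ 38  38  39  56  59  60 161 203 193 178  66  40  41  39]
 [ 39  39  39  56  59  60 162 201 190 181  70  40  41  41]
 [ 39  39  40  57  59  63 165 197 188 174  55  41  42  41]
 [ 40  38  41  58  58  66 182 194 186 168  47  41  38  40]
 [ 39  39  31  57  59  70 184 186 181 161  43  41  40  40]
 [ 40  39  34  30  31  40  80  63  80  78  41  41  41  41]
 [ 39  41  39  38  38  40  39  41  41  42  41  41  40  40]
 [ 39  41  41  41  42  42  41  40  40  41  42  40  41  40]]
```

```bash
python3 - <<'E'
from h import *
plan(.6885,.1004,.12,.602)
E
```

```text
shift cm [18.14 -4.49 14.21] turn [-0.0002  0.0016 -0.192 ] now [ 0.5403 -0.013   0.2624] [-3.1415e+00  1.6000e-03  4.1000e-01] t 1.75 F [-0.2  -1.07  0.52] w 0.0565
```

Request:
{"fn": "arm_command", "kwargs": {
  "series": [
    [0.45,3,-0.75,1,0,0,0],
    [0.45,3,-0.75,1.5,0,0,0],
    [0.45,3,-0.75,2,0,0,0],
    [0.45,3,-0.75,2,0,0,0],
    [0.45,3,-0.75,2,0,0,0],
    [0.45,3,-0.75,2,0,0,0],
    [0.45,0,0,2,0,0,-0.1],
    [0.45,0,0,1.7,0,0,-0.09],
    [0.45,0,0,0,0,0,0],
    [0.45,0,0,0,0,0,0]
  ]
}}

```text
time: 2.75
tool_pos: [0.6877, 0.0986, 0.1213]
ee_rot: [3.141, 0.0, 0.596]
wrist_force: [-0.2, -0.1, 0.3]
width: 0.0425
```

```bash
cat > look.py <<'E'
from h import *
import sys,pickle
n,x,y=sys.argv[1],float(sys.argv[2]),float(sys.argv[3])
c=eyes.get_calibration("wrist");i=eyes.snapshot("wrist");cv2.imwrite(f"pics/{n}.png",i);pickle.dump(c,open(f"pics/{n}.pkl","wb"))
u=w2px(c,[x,y,.046])[0];print(u)
b=(int(u[0])-35,max(0,int(u[1])-35),70,70)
for th in(100,120,150):r=rects(i,c,b,th,.046);print(r[1:])
cx,cy=r[1];plan(cx/1e3,cy/1e3,.023,np.radians(r[3]))
E
python3 look.py w2 .6885 .1004
```

```text
[259.0608584  203.89087811]
((644.1937255859375, 113.02144622802734), array([ 2.6, 11.5], dtype=float32), np.float32(17.346718), (0.311320960521698, 63.660377502441406))Traceback (most recent call last):
  File "look.py", line 7, in <module>
    for th in(100,120,150):r=rects(i,c,b,th,.046);print(r[1:])
                             ~~~~~^^^^^^^^^^^^^^^
  File "h.py", line 25, in rects
    cs=max(cv2.findContours(m,0,2)[0],key=cv2.contourArea)
ValueError: max() iterable argument is empty
```

View pics/w2.png

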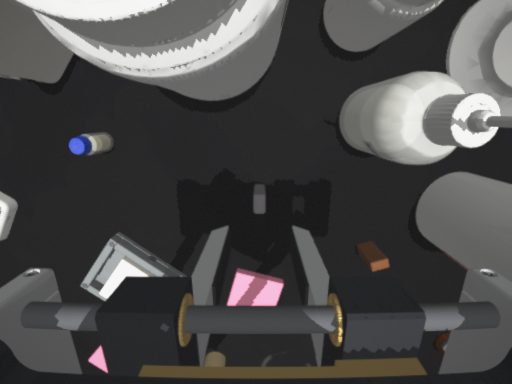

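The spacer is at (259,198), in the gripper's shadow, upright and lined up between the fingers. I will measure it again with a lower threshold.

```bash
sed -i 's/(100,120,150)/map(int,sys.argv[4].split(","))/; s/-35,max/-22,max/; s/-35),70,70/-28),44,50/' look.py; python3 look.py w3 .6885 .1004 60,75,90; python3 -c "
import cv2;print(cv2.imread('pics/w3.png',0)[180:218:2,245:275:2])"
```

```text
File "look.py", line 7
    for th inmap(int,sys.argv[4].split(",")):r=rects(i,c,b,th,.046);print(r[1:])
           ^^^^^
SyntaxError: invalid syntax
[ WARN:0@0.020] global loadsave.cpp:275 findDecoder imread_('pics/w3.png'): can't open/read file: check file path/integrity
Traceback (most recent call last):
TypeError: 'NoneType' object is not subscriptable
```

```bash
sed -i 's/inmap/in map/' look.py; python3 look.py w3 .6885 .1004 60,75,90; python3 -c "
import cv2;print(cv2.imread('pics/w3.png',0)[180:218:2,245:275:2])"
```

```text
[258.91061957 204.31904086]
((692.9061889648438, 103.26861572265625), array([11.8, 28.7], dtype=float32), np.float32(33.724895), (23.0, 23.0))
((689.1786499023438, 100.76393127441406), array([10. , 17.6], dtype=float32), np.float32(34.12685), (23.0, 27.5))
((689.1860961914062, 100.781005859375), array([ 7.9, 15.5], dtype=float32), np.float32(33.84447), (23.0, 27.5))
shift cm [ 0.11 -0.11 10.02] turn [ 0.0017 -0.0026  0.0064] now [0.6886 0.0992 0.1232] [ 3.1399e+00 -2.6000e-03  5.9710e-01] t 2.85 F [-0.15  0.53 -0.16] w 0.0425
[[38 38 40 38 41 40 40 40 41 42 42 41 40 41 40]
 [29 28 33 31 29 32 34 37 36 39 40 42 42 40 35]
 [26 26 27 27 24 40 43 43 43 39 38 38 38 37 28]
 [26 25 26 27 34 65 67 66 65 63 33 27 28 27 27]
 [27 25 27 26 37 65 66 67 67 65 38 26 27 26 26]
 [24 22 26 25 43 66 67 67 68 65 40 27 27 28 27]
 [27 24 27 27 45 66 67 68 67 66 43 26 26 26 27]
 [25 27 27 28 52 70 74 72 72 70 49 24 27 28 28]
 [26 26 27 27 62 87 87 87 88 86 57 27 26 24 26]
 [26 27 25 26 66 88 91 91 91 88 60 27 27 24 27]
 [26 26 26 27 64 89 90 90 90 89 59 28 26 25 27]
 [26 24 27 25 66 88 90 90 91 88 58 27 24 25 28]
 [24 27 26 26 66 89 89 89 90 87 59 25 26 28 28]
 [26 27 26 27 65 89 90 90 90 86 58 24 28 26 26]
 [26 27 27 25 64 87 89 89 89 86 57 27 26 26 25]
 [27 28 26 27 63 87 90 89 88 87 57 26 26 27 26]
 [25 26 29 25 57 85 85 85 84 81 45 27 24 25 27]
 [29 29 27 27 28 36 39 38 40 35 26 27 27 26 26]
 [26 26 26 25 26 28 26 26 25 25 25 26 26 28 25]]
```

```bash
python3 - <<'E'
from h import *
import pickle
c=pickle.load(open("pics/w3.pkl","rb"))
uv=[(342,120),(375,155),(405,163),(440,160),(210,100),(165,85),(260,75),(128,74),(420,200)]
t=np.array([.6892,.1008]);y=np.radians(34)
for z in(0,.06,.12):
    P=px2plane(c,uv,z)[:,:2]-t
    print(z,np.c_[P@[np.cos(y),np.sin(y)],P@[np.sin(y),-np.cos(y)]].round(3).tolist())
ct=eyes.get_calibration("top")
# pump seen in top view: base px, body extents
print(px2plane(ct,[(254,124),(244,112),(265,112),(254,97),(190,140),(215,135)],0)[:,:2])
E
```

```text
0 [[0.08, 0.089], [0.043, 0.129], [0.034, 0.165], [0.038, 0.206], [0.1, -0.052], [0.115, -0.099], [0.124, 0.001], [0.127, -0.137], [-0.01, 0.19]]
0.06 [[0.08, 0.072], [0.05, 0.104], [0.043, 0.133], [0.046, 0.165], [0.096, -0.042], [0.108, -0.079], [0.116, 0.001], [0.117, -0.11], [0.008, 0.152]]
0.12 [[0.08, 0.054], [0.058, 0.078], [0.052, 0.1], [0.055, 0.124], [0.092, -0.031], [0.101, -0.059], [0.107, 0.001], [0.108, -0.082], [0.026, 0.115]]
[[0.79045005 0.04885922]
 [0.83239042 0.08155587]
 [0.83141757 0.01193556]
 [0.88440422 0.04782228]
 [0.73912    0.25975524]
 [0.75475609 0.1774823 ]]
```

The body clears the pump bottle and the jar by about 15 mm or more. Descending now.

Request:
{"fn": "arm_command", "kwargs": {
  "series": [
    [0.45,0.1,-0.1,2,0,0,0],
    [0.45,0,0,2.5,0,0,0],
    [0.45,0,0,2.5,0,0,0],
    [0.45,0,0,2,0,0,0],
    [0.45,0,0,0.9,0,0,0],
    [0.45,0,0,0,0,0,0],
    [0,0,0,0,0,0,0],
    [0,0,0,0,0,0,0],
    [0,0,0,0,0,0,0],
    [0,0,0,0,0,0,0],
    [0,0,0,0,0,0,0],
    [0,0,0,0,0,0,0]
  ]
}}

```text
time: 4.05
tool_pos: [0.6887, 0.1017, 0.023]
ee_rot: [3.141, -0.001, 0.6]
wrist_force: [-0.0, 0.6, 3.3]
width: 0.0119
```

```bash
python3 - <<'E'
from h import *
plan(.6892,.1008,.18,-.066)
E
```

```text
shift cm [ 1.00e-02  1.20e-01 -1.57e+01] turn [ 5.000e-04 -1.600e-03  6.658e-01] now [0.6887 0.1017 0.023 ] [ 3.1407e+00 -1.3000e-03  5.9980e-01] t 4.05 F [-0.02  0.57  3.31] w 0.0119
```

Request:
{"fn": "arm_command", "kwargs": {
  "series": [
    [0,0,0,-2,0,0,0],
    [0,0,0,-3,0,0,0],
    [0,0,0,-4,0,0,0],
    [0,0,0,-4,0,0,0],
    [0,0,0,-2,0,0,0.11],
    [0,0,0,0,0,0,0.14],
    [0,0,0,0,0,0,0.14],
    [0,0,0,0,0,0,0.14],
    [0,0,0,0,0,0,0.136],
    [0,-3.2,-0.6,0,0,0,0],
    [0,-3.2,-0.6,0,0,0,0],
    [0,-3.2,-0.6,0,0,0,0],
    [0,-3.2,-0.6,0,0,0,0],
    [0,-3.2,-0.6,0,0,0,0],
    [0,-3.2,-0.6,0,0,0,0],
    [0,-3.2,-0.6,0,0,0,0],
    [0,-2.8,-0.5,0,0,0,0],
    [0,0,0,0,0,0,0],
    [0,0,0,0,0,0,0],
    [0,0,0,0,0,0,0]
  ]
}}

```text
time: 6.05
tool_pos: [0.4405, 0.165, 0.1719]
ee_rot: [3.141, -0.0, -0.067]
wrist_force: [-0.1, 0.7, -0.9]
width: 0.0117
```

```bash
python3 - <<'E'
from h import *
import pickle
plan(.44,.165,.17,-.066)
c=eyes.get_calibration("wrist");i=eyes.snapshot("wrist");cv2.imwrite("pics/w4.png",i);pickle.dump(c,open("pics/w4.pkl","wb"))
print(w2px(c,[[.51,.164,.022],[.51,.199,.008]]))
E
```

```text
shift cm [-0.05  0.01  0.19] turn [ 0.0002 -0.0004 -0.0006] now [0.4405 0.165  0.1719] [ 3.1414e+00 -4.0000e-04 -6.6600e-02] t 6.05 F [-0.06  0.66 -0.88] w 0.0117
[[257.12272991 129.99761319]
 [228.89792547 131.53667396]]
```

View pics/w4.png

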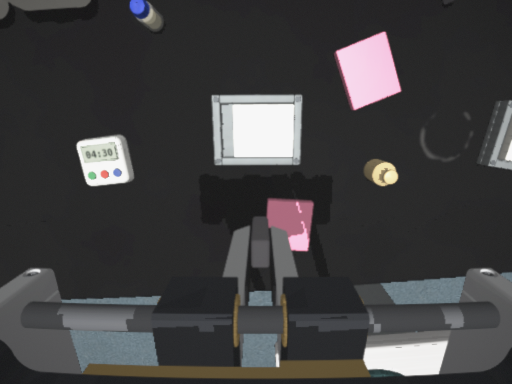

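The held spacer is at (260,240). Nest_a is at (257,130), square in the picture, with its gap at about columns 222-232. Now measuring the edges.

```bash
python3 - <<'E'
from h import *
import pickle
i=cv2.imread("pics/w4.png");c=pickle.load(open("pics/w4.pkl","rb"));g=cv2.cvtColor(i,cv2.COLOR_BGR2GRAY)
for th,z in((80,.022),(225,.027)):print(th,rects(i,c,(205,85,105,90),th,z)[1:])
for r in(110,130,150):print(r,g[r,208:306].tolist())
print(g[88:172,258].tolist())
E
```

```text
80 ((509.59637451171875, 164.53762817382812), array([ 81.7, 105. ], dtype=float32), np.float32(86.4972), (51.868797302246094, 44.13456726074219))
225 ((509.0637512207031, 157.30136108398438), array([59.1, 70.5], dtype=float32), np.float32(86.25915), (57.5, 45.0))
110 [42, 42, 44, 61, 122, 188, 199, 201, 204, 205, 197, 153, 92, 140, 197, 203, 203, 203, 203, 204, 204, 203, 205, 208, 225, 245, 247, 247, 247, 247, 247, 247, 247, 247, 247, 247, 247, 247, 247, 247, 247, 247, 247, 247, 247, 247, 247, 247, 247, 247, 247, 247, 247, 247, 247, 247, 247, 247, 247, 247, 247, 247, 247, 247, 247, 247, 247, 247, 247, 247, 247, 247, 247, 247, 247, 247, 247, 247, 247, 247, 247, 247, 247, 247, 247, 238, 198, 203, 209, 205, 201, 197, 188, 125, 65, 45, 43, 43]
130 [43, 42, 42, 43, 66, 132, 187, 197, 199, 202, 202, 178, 114, 87, 148, 195, 200, 200, 200, 200, 201, 201, 199, 200, 208, 241, 247, 247, 247, 247, 247, 247, 247, 247, 247, 247, 247, 247, 247, 247, 247, 247, 247, 247, 247, 247, 247, 247, 247, 247, 247, 247, 247, 247, 247, 247, 247, 247, 247, 247, 247, 247, 247, 247, 247, 247, 247, 247, 247, 247, 2
[... 324 characters left out ...]
47, 247, 247, 247, 247, 247, 247, 247, 247, 247, 247, 247, 247, 247, 247, 247, 247, 247, 247, 247, 247, 247, 247, 247, 247, 247, 247, 247, 247, 247, 247, 247, 247, 247, 247, 247, 247, 247, 247, 247, 247, 247, 247, 247, 247, 247, 231, 179, 195, 203, 204, 202, 200, 191, 131, 62, 45, 44, 45, 44]
[41, 43, 42, 41, 40, 49, 95, 165, 199, 204, 204, 203, 202, 194, 143, 121, 224, 247, 247, 247, 247, 247, 247, 247, 247, 247, 247, 247, 247, 247, 247, 247, 247, 247, 247, 247, 247, 247, 247, 247, 247, 247, 247, 247, 247, 247, 247, 247, 247, 247, 247, 247, 247, 247, 247, 247, 247, 247, 247, 247, 247, 247, 247, 247, 247, 247, 247, 247, 243, 170, 184, 203, 200, 197, 194, 184, 147, 68, 43, 43, 42, 43, 42, 42]
```

```bash
python3 - <<'E'
from h import *
import pickle
c=pickle.load(open("pics/w4.pkl","rb"))
yaw=np.radians(-3.6);n=np.array([.5095,.1645])
ex=np.array([np.cos(yaw),np.sin(yaw)]);ey=np.array([-ex[1],ex[0]])
for uv,z in (((219.2,110),.022),((220,130),.022),((221.5,150),.022),((232.2,110),.027),((232.6,130),.027),((233.6,150),.027)):
    p=px2plane(c,uv,z)[0,:2];print(uv,p.round(4),"nest x,y",((p-n)@ex).round(4),((p-n)@ey).round(4))
for sx in(15,-15):
    p=n+ex*sx/1e3+ey*.035;print(sx,p);plan(*p,.10,yaw)
E
```

```text
(219.2, 110) [0.5357 0.2063] nest x,y 0.0235 0.0433
(220, 130) [0.513  0.2077] nest x,y 0.0008 0.0434
(221.5, 150) [0.4895 0.2084] nest x,y -0.0227 0.0425
(232.2, 110) [0.5344 0.1908] nest x,y 0.0232 0.0278
(232.6, 130) [0.5121 0.1924] nest x,y 0.0009 0.028
(233.6, 150) [0.489  0.1933] nest x,y -0.0222 0.0275
15 [0.52666807 0.19848908]
shift cm [ 8.36 -3.92  7.18] turn [ 0.0003 -0.0001 -0.004 ] now [0.4406 0.165  0.1718] [ 3.1413e+00 -1.0000e-04 -6.6900e-02] t 6.1 F [ 0.42  0.2  -0.83] w 0.012
-15 [0.49672727 0.20037279]
shift cm [ 5.36 -3.91  7.18] turn [ 0.0003 -0.0001 -0.004 ] now [0.4406 0.165  0.1718] [ 3.1413e+00 -1.0000e-04 -6.6900e-02] t 6.1 F [ 0.42  0.2  -0.83] w 0.012
```

```bash
python3 - <<'E'
from h import *
import pickle
from scipy.spatial.transform import Rotation as Ro
i=cv2.imread("pics/w4.png",0);c=pickle.load(open("pics/w4.pkl","rb"))
R=Ro.from_euler("xyz",[3.1414,0,-.0667]);t=np.array([.4405,.165,.1719])
for dz in(-.023,0,.023):
    for dx in (-.01,.01):
        print(dz,dx,w2px(c,[t+R.apply([dx,s*.006,dz]) for s in(-1,0,1)]).round(1).tolist())
for r in range(216,268,4):print(r,i[r,244:278].tolist())
E
```

```text
-0.023 -0.01 [[251.1, 266.7], [260.3, 266.7], [269.6, 266.7]]
-0.023 0.01 [[250.8, 238.5], [260.3, 238.5], [269.9, 238.5]]
0 -0.01 [[252.1, 250.3], [260.3, 250.3], [268.5, 250.3]]
0 0.01 [[251.9, 224.8], [260.3, 224.8], [268.8, 224.8]]
0.023 -0.01 [[252.9, 237.1], [260.3, 237.1], [267.7, 237.1]]
0.023 0.01 [[252.7, 213.8], [260.3, 213.8], [267.9, 213.8]]
216 [28, 27, 26, 29, 27, 30, 26, 29, 28, 35, 42, 49, 50, 50, 50, 51, 50, 50, 51, 51, 50, 50, 73, 108, 125, 128, 128, 128, 128, 127, 128, 129, 129, 128]
220 [30, 28, 27, 27, 28, 27, 28, 30, 46, 62, 67, 69, 68, 68, 69, 68, 69, 69, 68, 69, 68, 68, 68, 80, 110, 126, 128, 127, 128, 128, 128, 128, 128, 128]
224 [29, 30, 25, 30, 34, 33, 31, 35, 54, 66, 69, 68, 69, 68, 68, 68, 69, 69, 69, 69, 68, 68, 69, 72, 107, 126, 128, 127, 127, 128, 128, 128, 128, 128]
228 [108, 109, 110, 110, 109, 90, 56, 39, 57, 67, 69, 70, 70, 69, 70, 70, 69, 70, 70, 70, 70, 69, 70, 68, 64, 60, 72, 97, 109, 111, 111, 111, 112, 113]
232 [111, 111, 111, 111, 107, 82, 47, 46, 59, 67, 69, 69, 70, 70, 70, 71, 70, 69, 70, 70, 70, 69, 69, 67, 57, 43, 49, 90, 109, 111, 111, 
[... 501 characters left out ...]
 67, 85, 89, 92, 92, 92, 92, 92, 92, 92, 93, 92, 92, 92, 92, 91, 89, 82, 61, 39, 37, 66, 98, 109, 111, 110, 110]
252 [110, 111, 108, 86, 48, 34, 38, 66, 83, 88, 92, 92, 92, 91, 92, 92, 92, 92, 92, 93, 92, 92, 92, 88, 83, 62, 37, 34, 49, 91, 109, 111, 111, 110]
256 [111, 110, 102, 74, 39, 32, 39, 67, 83, 89, 92, 92, 92, 91, 92, 91, 91, 92, 92, 92, 92, 91, 90, 88, 81, 61, 36, 34, 41, 78, 102, 110, 111, 110]
260 [110, 109, 91, 57, 36, 31, 37, 65, 82, 89, 91, 92, 92, 92, 93, 91, 91, 91, 91, 91, 91, 92, 90, 87, 81, 59, 33, 32, 34, 60, 95, 109, 111, 110]
264 [110, 107, 82, 42, 33, 31, 36, 63, 81, 88, 91, 91, 91, 91, 92, 91, 91, 91, 92, 91, 91, 90, 90, 88, 79, 58, 34, 30, 30, 42, 87, 107, 109, 110]
```

Request:
{"fn": "arm_command", "kwargs": {
  "series": [
    [0,2.8,-1.3,1,0,0,-0.004],
    [0,2.8,-1.3,2,0,0,0],
    [0,2.76,-1.31,2,0,0,0],
    [0,0,0,2,0,0,0],
    [0,0,0,2,0,0,0],
    [0,0,0,2,0,0,0],
    [0,0,0,1,0,0,0],
    [0,0,0,0,0,0,0],
    [0,0,0,0,0,0,0],
    [0,0,0,0,0,0,0]
  ]
}}

```text
time: 7.1
tool_pos: [0.5269, 0.1991, 0.0534]
ee_rot: [-3.141, -0.003, -0.062]
wrist_force: [0.6, -0.7, 0.6]
width: 0.0119
```

```bash
python3 - <<'E'
from h import *
import pickle
plan(.5267,.1984,.031,-.063)
c=eyes.get_calibration("wrist");i=eyes.snapshot("wrist");cv2.imwrite("pics/w5.png",cv2.resize(i[150:310,180:340],(640,640),interpolation=cv2.INTER_CUBIC));pickle.dump(c,open("pics/w5.pkl","wb"))
E
```

```text
shift cm [-0.02  0.07  2.24] turn [-0.0008 -0.0026  0.0006] now [0.5269 0.1991 0.0534] [-3.1408e+00 -2.6000e-03 -6.2400e-02] t 7.1 F [ 0.61 -0.74  0.57] w 0.0119
```

View pics/w5.png

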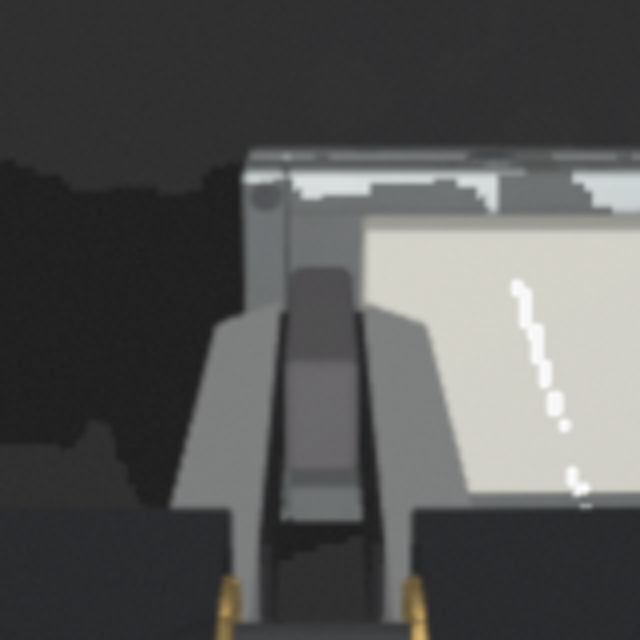

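The spacer bottom is centred at crop column 320 and the gap (287-363) at 325. So I shift 0.8 mm towards the tile and lower it.

Request:
{"fn": "arm_command", "kwargs": {
  "series": [
    [0,0,0.08,0,0,0,0],
    [0,0,0,0.4,0,0,0],
    [0,0,0,0.4,0,0,0],
    [0,0,0,0.4,0,0,0],
    [0,0,0,0.4,0,0,0],
    [0,0,0,0.3,0,0,0],
    [0,0,0,0,0,0,0],
    [0,0,0,0,0,0,0]
  ]
}}

```text
time: 7.95
tool_pos: [0.5256, 0.1981, 0.0329]
ee_rot: [3.141, 0.0, -0.062]
wrist_force: [0.2, 0.6, -0.6]
width: 0.012
```

```bash
python3 - <<'E'
from h import *
plan(.5267,.1984,.031,-.063)
E
```

```text
shift cm [ 0.11 -0.03  0.19] turn [0.0002 0.0002 0.0008] now [0.5256 0.1981 0.0329] [ 3.1414e+00  2.0000e-04 -6.2200e-02] t 7.95 F [ 0.16  0.56 -0.6 ] w 0.012
```

Request:
{"fn": "arm_command", "kwargs": {
  "series": [
    [0,0,0,0.1,0,0,0],
    [0,0,0,0.1,0,0,0],
    [0,0,0,0,0,0,0],
    [0,0,0,0,0,0,0]
  ]
}}

```text
time: 8.35
tool_pos: [0.5257, 0.1981, 0.031]
ee_rot: [3.142, -0.0, -0.062]
wrist_force: [0.5, 0.1, -0.6]
width: 0.0114
```

Request:
{"fn": "arm_command", "kwargs": {
  "series": [
    [0.3,0,0,0,0,0,0],
    [0.3,0,0,0,0,0,0],
    [0.3,0,0,0,0,0,0],
    [0.3,0,0,0,0,0,0],
    [0.3,0,0,-1,0,0,0],
    [0.3,0,0,-3,0,0,0],
    [0.3,0,0,-3,0,0,0],
    [0.3,0,0,-3,0,0,0],
    [0.3,0,0,0,0,0,0]
  ]
}}

```text
time: 9.25
tool_pos: [0.529, 0.1991, 0.1375]
ee_rot: [-3.138, -0.011, -0.062]
wrist_force: [1.0, 0.7, 1.0]
width: 0.028
```

```bash
python3 - <<'E'
from h import *
import pickle
plan(.6513,-.0634,.12,-.062)
c=eyes.get_calibration("wrist");i=eyes.snapshot("wrist");cv2.imwrite("pics/w6.png",cv2.resize(i[100:300,156:356],(600,600),interpolation=cv2.INTER_CUBIC));pickle.dump(c,open("pics/w6.pkl","wb"))
E
```

```text
shift cm [13.82 25.44  1.82] turn [-0.0036 -0.0111 -0.0001] now [0.529  0.1991 0.1375] [-3.138  -0.0111 -0.0621] t 9.25 F [1.   0.68 0.95] w 0.028
```

View pics/w6.png

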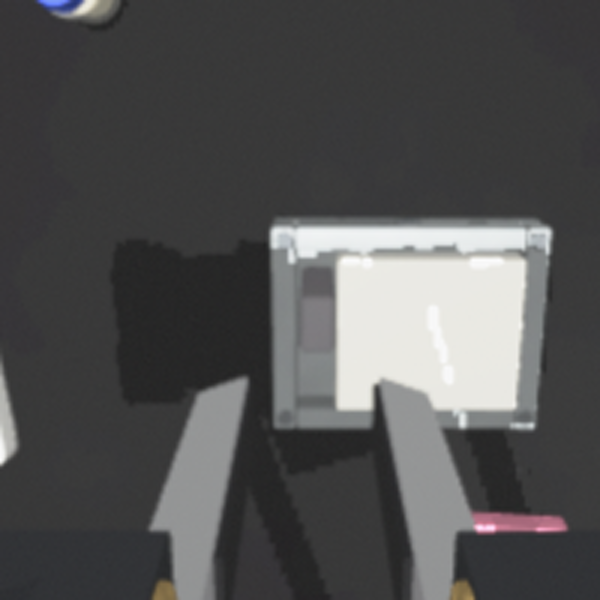

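Spacer 1 stands in the gap at crop (317,310), in the +x half. Now for spacer 2.

Request:
{"fn": "arm_command", "kwargs": {
  "series": [
    [0.45,1.4,2.54,0.1,0,0,0],
    [0.45,1.4,2.54,0.2,0,0,0],
    [0.45,1.4,2.54,0.2,0,0,0],
    [0.45,1.4,2.54,0.2,0,0,0],
    [0.45,1.4,2.54,0.2,0,0,0],
    [0.45,1.4,2.54,0.2,0,0,0],
    [0.45,1.4,2.54,0.2,0,0,0],
    [0.45,1.4,2.54,0.2,0,0,0],
    [0.45,1.4,2.54,0.2,0,0,0],
    [0.45,1.2,2.58,0.1,0,0,0],
    [0.45,0,0,0,0,0,-0.125],
    [0.45,0,0,0,0,0,-0.125],
    [0.45,0,0,0,0,0,-0.125],
    [0.45,0,0,0,0,0,-0.123],
    [0.45,0,0,0,0,0,0],
    [0.45,0,0,0,0,0,0]
  ]
}}

```text
time: 10.9
tool_pos: [0.6468, -0.0642, 0.1115]
ee_rot: [-3.14, 0.002, 0.433]
wrist_force: [-0.5, -0.3, -0.2]
width: 0.0421
```

```bash
python3 look.py w7 .6513 -.0634 60,75,85; python3 -c "
import cv2;print(cv2.imread('pics/w7.png',0)[176:222:2,240:280:2])"
```

```text
[261.48899522 204.21645887]
((655.965576171875, -61.821693420410156), array([11.9, 29.8], dtype=float32), np.float32(21.310268), (23.029312133789062, 23.001724243164062))
((651.864501953125, -63.19011688232422), array([10.5, 20.8], dtype=float32), np.float32(24.55199), (22.5, 27.5))
((651.6184692382812, -63.789554595947266), array([ 9.5, 17.9], dtype=float32), np.float32(24.612408), (23.0, 28.0))
shift cm [0.45 0.16 8.88] turn [-0.001   0.0016  0.0041] now [ 0.647  -0.0642  0.1118] [-3.1406e+00  1.6000e-03  4.3370e-01] t 10.95 F [ 0.59  0.38 -1.  ] w 0.0426
[[28 27 29 36 42 42 41 42 42 40 41 41 42 42 42 41 41 41 41 40]
 [29 28 31 40 41 41 42 40 41 42 41 40 41 41 42 41 42 43 44 43]
 [28 26 30 33 40 41 42 42 41 41 42 41 41 42 41 41 43 45 43 40]
 [28 29 29 27 30 31 38 41 36 43 42 41 43 42 40 43 41 44 41 31]
 [28 28 27 28 30 27 28 27 35 63 67 60 62 59 42 42 41 44 39 30]
 [27 29 29 29 27 29 26 27 49 71 72 71 72 74 41 36 35 37 36 30]
 [29 28 28 27 27 29 28 28 54 71 73 73 73 71 40 30 29 29 29 30]
 [26 28 28 26 29 27 28 28 56 71 72 72 72 71 45 28 29 31 30 30]
 [28 27 28 27 29 25 28 31 57 72 
[... 213 characters left out ...]
30 29]
 [29 29 29 28 28 28 27 31 75 96 97 97 96 95 65 27 30 30 29 27]
 [28 31 26 29 30 29 27 31 76 96 96 96 96 94 64 30 29 28 29 29]
 [30 29 31 28 29 29 27 32 77 97 96 96 96 94 62 29 29 31 29 31]
 [29 29 29 29 30 30 31 34 80 96 96 97 96 93 57 28 29 29 30 30]
 [30 30 30 30 29 28 27 34 80 96 96 96 96 91 53 29 29 30 29 29]
 [30 30 29 30 27 29 29 34 80 96 96 96 96 91 49 29 30 28 30 29]
 [29 28 29 28 29 31 29 34 81 94 94 96 96 90 46 29 27 30 30 29]
 [30 27 31 29 26 30 29 30 47 60 59 71 78 61 31 29 30 30 28 31]
 [29 30 28 28 29 29 29 28 30 28 30 26 30 29 27 31 30 30 29 29]
 [30 29 30 29 28 29 30 29 28 30 29 30 30 29 30 28 29 30 31 30]
 [28 30 31 30 30 30 28 29 27 31 31 28 30 30 30 28 31 29 27 29]]
```

Request:
{"fn": "arm_command", "kwargs": {
  "series": [
    [0.45,0.45,0.14,1.5,0,0,0],
    [0.45,0,0,2.5,0,0,0],
    [0.45,0,0,2.5,0,0,0],
    [0.45,0,0,1.6,0,0,0],
    [0.45,0,0,0.8,0,0,0],
    [0.45,0,0,0,0,0,0],
    [0,0,0,0,0,0,0],
    [0,0,0,0,0,0,0],
    [0,0,0,0,0,0,0],
    [0,0,0,0,0,0,0],
    [0,0,0,0,0,0,0],
    [0,0,0,0,0,0,0]
  ]
}}

```text
time: 12.15
tool_pos: [0.6528, -0.0638, 0.0249]
ee_rot: [3.141, -0.001, 0.436]
wrist_force: [-0.9, -1.0, 2.8]
width: 0.0115
```

```bash
python3 - <<'E'
from h import *
plan(.6517,-.0634,.15,-.062)
E
```

```text
shift cm [ -0.06  -0.07 -12.51] turn [ 0.0007 -0.0015  0.4978] now [ 0.6528 -0.0638  0.0249] [ 3.1406e+00 -1.3000e-03  4.3580e-01] t 12.15 F [-0.89 -0.96  2.83] w 0.0115
```

Request:
{"fn": "arm_command", "kwargs": {
  "series": [
    [0,0,0,-2,0,0,0],
    [0,0,0,-3,0,0,0],
    [0,0,0,-3.5,0,0,0],
    [0,0,0,-3,0,0,0],
    [0,0,0,-1,0,0,0.1],
    [0,0,0,0,0,0,0.135],
    [0,0,0,0,0,0,0.135],
    [0,0,0,0,0,0,0.128],
    [0,-1.8,-2.6,0,0,0,0],
    [0,-1.8,-2.6,0,0,0,0],
    [0,-1.8,-2.6,0,0,0,0],
    [0,-1.8,-2.6,0,0,0,0],
    [0,-1.8,-2.6,0,0,0,0],
    [0,-1.8,-2.6,0,0,0,0],
    [0,-1.8,-2.6,0,0,0,0],
    [0,-1.8,-2.6,0,0,0,0],
    [0,-1.8,-2.6,0,0,0,0],
    [0,-1.1,-1.9,0,0,0,0],
    [0,0,0,0,0,0,0],
    [0,0,0,0,0,0,0]
  ]
}}

```text
time: 14.15
tool_pos: [0.4952, 0.1994, 0.1488]
ee_rot: [3.141, -0.0, -0.061]
wrist_force: [0.2, -0.3, 1.0]
width: 0.0117
```

```bash
python3 - <<'E'
from h import *
plan(.4957,.2000,.055,-.062)
E
```

```text
shift cm [ 0.04 -0.07  9.38] turn [ 0.0008 -0.0002  0.0007] now [0.4952 0.1994 0.1488] [ 3.1408e+00 -2.0000e-04 -6.1300e-02] t 14.15 F [ 0.15 -0.35  1.02] w 0.0117
```

Request:
{"fn": "arm_command", "kwargs": {
  "series": [
    [0,0.04,-0.05,2,0,0,0],
    [0,0,0,2.5,0,0,0],
    [0,0,0,2.5,0,0,0],
    [0,0,0,1.5,0,0,0],
    [0,0,0,0.8,0,0,0],
    [0,0,0,0,0,0,0],
    [0,0,0,0,0,0,0],
    [0,0,0,0,0,0,0]
  ]
}}

```text
time: 14.95
tool_pos: [0.4968, 0.2, 0.0573]
ee_rot: [-3.141, -0.002, -0.063]
wrist_force: [0.0, -0.8, -0.1]
width: 0.0114
```

```bash
python3 - <<'E'
from h import *
import pickle
plan(.4957,.2000,.0325,-.062)
c=eyes.get_calibration("wrist");i=eyes.snapshot("wrist");cv2.imwrite("pics/w8.png",cv2.resize(i[130:290,180:340],(640,640),interpolation=cv2.INTER_CUBIC));pickle.dump(c,open("pics/w8.pkl","wb"))
E
```

```text
shift cm [-0.12  0.01  2.48] turn [-0.0007 -0.0024 -0.0006] now [0.4968 0.2    0.0573] [-3.1409e+00 -2.4000e-03 -6.2600e-02] t 14.95 F [ 0.01 -0.83 -0.12] w 0.0114
```

View pics/w8.png

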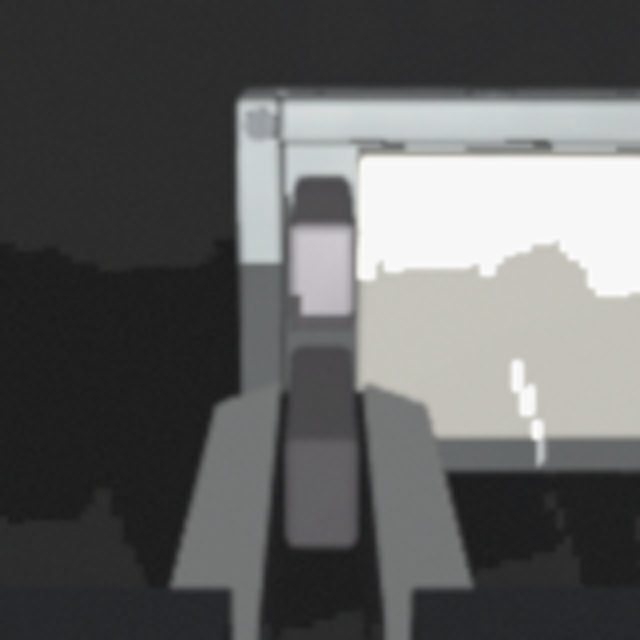

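The held spacer's bottom (crop columns 290-353) is centred in the gap (286-357), and spacer 1 stands upright ahead of it. Lowering and letting go.

Request:
{"fn": "arm_command", "kwargs": {
  "series": [
    [0,0,0,0.4,0,0,0],
    [0,0,0,0.5,0,0,0],
    [0,0,0,0.5,0,0,0],
    [0,0,0,0.5,0,0,0],
    [0,0,0,0.3,0,0,0],
    [0,0,0,0.15,0,0,0],
    [0,0,0,0,0,0,0],
    [0,0,0,0,0,0,0]
  ]
}}

```text
time: 15.8
tool_pos: [0.4955, 0.2, 0.0328]
ee_rot: [3.141, 0.0, -0.062]
wrist_force: [-2.4, -1.0, 4.0]
width: 0.0117
```

```bash
python3 - <<'E'
from h import *
plan(.4957,.2000,.0325,-.062)
E
```

```text
shift cm [ 0.02 -0.    0.03] turn [ 0.0003  0.0005 -0.0001] now [0.4955 0.2    0.0328] [ 3.1413e+00  5.0000e-04 -6.2100e-02] t 15.8 F [-2.37 -1.01  3.97] w 0.0117
```

On the floor (4 N up). Releasing and rising straight up.

Request:
{"fn": "arm_command", "kwargs": {
  "series": [
    [0.3,0,0,0,0,0,0],
    [0.3,0,0,0,0,0,0],
    [0.3,0,0,0,0,0,0],
    [0.3,0,0,0,0,0,0],
    [0.3,0,0,-1,0,0,0],
    [0.3,0,0,-3,0,0,0],
    [0.3,0,0,-3,0,0,0],
    [0,0,0,-1,0,0,0],
    [0,0,0,0,0,0,0],
    [0,0,0,0,0,0,0],
    [0,0,0,0,0,0,0]
  ]
}}

```text
time: 16.9
tool_pos: [0.4946, 0.1997, 0.1105]
ee_rot: [3.14, 0.003, -0.062]
wrist_force: [0.5, 0.3, 0.1]
width: 0.0015
```

```bash
python3 - <<'E'
from h import *
import pickle
c=eyes.get_calibration("wrist");i=eyes.snapshot("wrist");cv2.imwrite("pics/w9.png",cv2.resize(i[100:300,156:356],(600,600),interpolation=cv2.INTER_CUBIC))
yaw=np.radians(-3.6);n=np.array([.5095,.1645]);ex=np.array([np.cos(yaw),np.sin(yaw)]);ey=np.array([-ex[1],ex[0]])
for y in(-8,-14): p=n+ey*y/1e3;print(p);plan(*p,.045,-.062)
E
```

```text
[0.50899768 0.15651579]
shift cm [1.73 4.21 6.54] turn [ 0.0013  0.0035 -0.0003] now [0.4946 0.1997 0.1105] [ 3.1403  0.0035 -0.0623] t 16.95 F [ 0.16  0.41 -0.02] w 0.0007
[0.50862093 0.15052763]
shift cm [1.73 4.81 6.55] turn [ 0.0013  0.0035 -0.0003] now [0.4946 0.1997 0.1105] [ 3.1403  0.0035 -0.0623] t 16.95 F [ 0.16  0.41 -0.02] w 0.0007
```

View pics/w9.png

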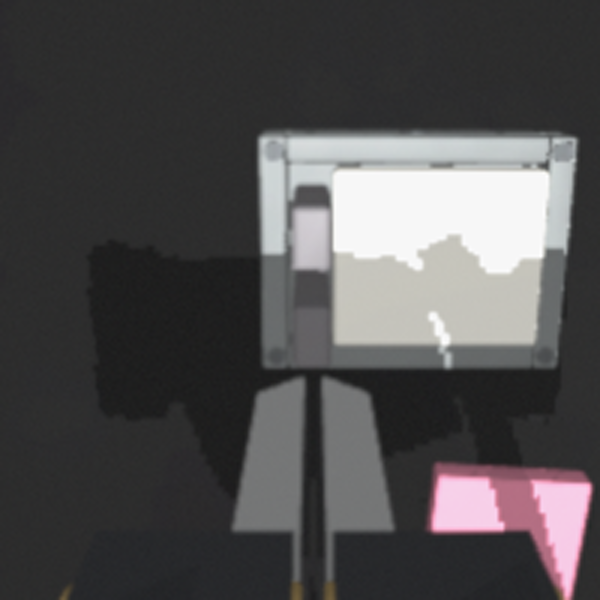

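Both spacers stand in the gap, at crop (312,235) and (312,330). The gripper is shut, so I move over the tile centre and press.

Request:
{"fn": "arm_command", "kwargs": {
  "series": [
    [0,0.9,2.1,0,0,0,0],
    [0,0.83,2.1,0,0,0,0],
    [0,0,0,2,0,0,0],
    [0,0,0,2.5,0,0,0],
    [0,0,0,2,0,0,0],
    [0,0,0,0.8,0,0,0],
    [0,0,0,0.3,0,0,0],
    [0,0,0,0,0,0,0],
    [0,0,0,0,0,0,0],
    [0,0,0,0,0,0,0]
  ]
}}

```text
time: 17.95
tool_pos: [0.5113, 0.1573, 0.0377]
ee_rot: [-3.141, -0.002, -0.062]
wrist_force: [-0.7, -0.9, -0.7]
width: 0.0005
```

```bash
python3 - <<'E'
from h import *
plan(.509,.1565,.0215,-.062)
E
```

```text
shift cm [-0.23  0.09  1.62] turn [-0.0005 -0.0023 -0.0001] now [0.5113 0.1573 0.0377] [-3.141e+00 -2.300e-03 -6.210e-02] t 17.95 F [-0.68 -0.92 -0.67] w 0.0005
```

Request:
{"fn": "arm_command", "kwargs": {
  "series": [
    [0,-0.15,0.05,0.4,0,0,0],
    [0,0,0,0.4,0,0,0],
    [0,0,0,0.2,0,0,0],
    [0,0,0,0.2,0,0,0],
    [0,0,0,0.2,0,0,0],
    [0,0,0,0.1,0,0,0],
    [0,0,0,0,0,0,0],
    [0,0,0,0,0,0,0],
    [0,0,0,0,0,0,0]
  ]
}}

```text
time: 18.85
tool_pos: [0.5088, 0.1566, 0.0228]
ee_rot: [3.141, 0.0, -0.062]
wrist_force: [-3.5, -0.9, 7.2]
width: 0.0007
```

Request:
{"fn": "arm_command", "kwargs": {
  "series": [
    [0,0,0,0.1,0,0,0],
    [0,0,0,0,0,0,0],
    [0,0,0,0,0,0,0],
    [0,0,0,0,0,0,0]
  ]
}}

```text
time: 19.25
tool_pos: [0.5088, 0.1566, 0.0222]
ee_rot: [3.141, -0.0, -0.062]
wrist_force: [-4.3, -1.0, 10.1]
width: 0.0007
```

```bash
python3 -c "
from h import *
plan(.509,.1565,.0215,-.062)"
```

```text
shift cm [0.02 0.01 0.07] turn [ 0.0002 -0.0001 -0.0001] now [0.5088 0.1566 0.0222] [ 3.1413e+00 -1.0000e-04 -6.2100e-02] t 19.25 F [-4.26 -1.01 10.12] w 0.0007
```

Request:
{"fn": "arm_command", "kwargs": {
  "series": [
    [0,0,0,0.1,0,0,0],
    [0,0,0,0.05,0,0,0],
    [0,0,0,0,0,0,0],
    [0,0,0,0,0,0,0],
    [0,0,0,0,0,0,0],
    [0,0,0,0,0,0,0]
  ]
}}

```text
time: 19.85
tool_pos: [0.5089, 0.1566, 0.0221]
ee_rot: [3.141, -0.0, -0.062]
wrist_force: [-7.2, -2.2, 15.4]
width: 0.0005
```

```bash
python3 - <<'E'
from h import *
plan(.509,.1565,.0215,-.062)
i=eyes.snapshot("wrist");cv2.imwrite("pics/w10.png",cv2.resize(i[60:310,136:386],(600,600),interpolation=cv2.INTER_CUBIC))
E
```

```text
shift cm [0.01 0.01 0.06] turn [ 0.0002 -0.0005  0.    ] now [0.5089 0.1566 0.0221] [ 3.1414e+00 -5.0000e-04 -6.2000e-02] t 19.85 F [-7.16 -2.25 15.39] w 0.0005
```

View pics/w10.png

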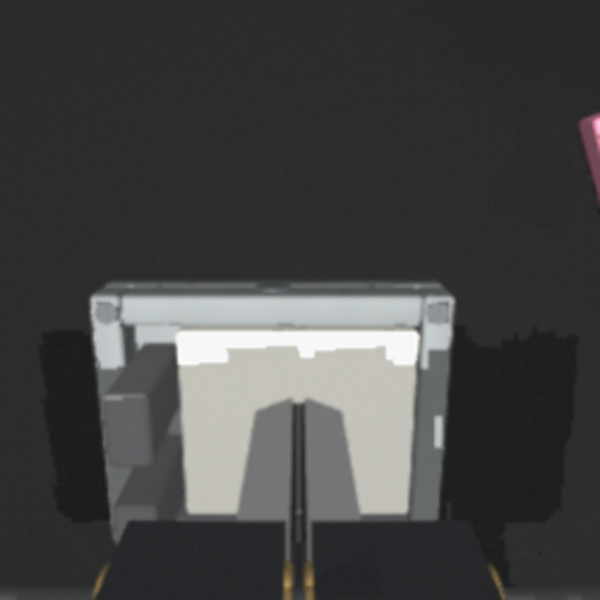

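The tile is on its stop: z held at 22.1 mm while the force rose from 10 to 15 N. The fingers are on the tile at crop (298,400) and both spacers still stand at (130,430) and (135,520). Handing in.

```bash
python3 -c "
from h import *
job.close_job();plan(.509,.1565,.0215,-.062)"
```

```text
the job is handed in; nothing more can be done
the job is handed in; nothing more can be done
```

I stood both grey spacers in the wide gap of the left nest (nest_a), one in each half of its length, and let go of them. I then pressed that tile down with the shut fingers and handed in at about 20 s, still pressing.

**Last checks:**
- **Press:** the fingertips stayed at 22.1–22.2 mm, level with the rim, while the upward force rose from 10 to 15 N. That means the platen was on its stop. There was also about 7 N of sideways force from friction.
- **Spacers:** the last wrist picture shows both still upright beside the tile. By fingertip position they stand at about +14 mm and −16 mm from the middle of the gap.
- **Everything else:** I moved nothing else on purpose, and the forces I read never pointed to any unplanned contact. I took no final picture of the other nest or the bystanders.

No check failed. One measurement disagreed: nest_a's centre came out up to 4 mm apart between the top view and the first wrist view, so I placed the spacers from close wrist views instead. I viewed 11 pictures, one over the budget, for that last look before handing in.

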